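# Check the pressure-shoe gap of the bench feeder with a taper blade

## Task

Make the bench feeder safe and ready by pressing its keys firmly down one at a time, red (stop), then yellow (brake), then blue (zero), letting each spring back up before the next. Then take the orange-handled taper blade, lay it flat on the feeder's steel bed and slide it straight in between the bed and the spring-loaded shoe until it drags snugly and has just lifted the shoe a couple of millimetres, without forcing it. Finish holding the blade still at that depth, in the gripper, without letting go; do not disturb the tape measure, screwdriver or jar.

Things in the scene. Friction and masses are not known exactly. Their poses are not given: they have to be found in the camera images.
- blade: Loose taper gauge, about 120 g, flat on the bench. Orange handle 60 long x 18 wide x 28 mm high; origin under the handle's centre; x along the tool to the tip, z up. Steel blade 16 mm wide, from 30 to 120 mm ahead of the origin; its flat underside is level with the handle's; 2 mm thick at the tip, growing evenly to 11 mm at the handle (1 mm per 10 mm). Grip the handle across its 18 mm.
- blade_tip (a point): The blade's tip, on its underside, 120 mm along +x from the blade's origin.
- machine: Fixed green bench feeder: base 220 (x) x 130 (y) x 22 mm, with a bright steel bed 90 mm wide, its flat top 30 mm above the bench. Origin under the base's centre; x is the blade's way in. The bed begins 110 mm before the origin; a column's front is 62 mm beyond it, with a grey motor on top (68 mm wide, to 190 mm high). The rest is below 105 mm.
- head: Fixed green arm on the column, over the bed, carrying the shoe: 50 mm wide, from 80 to 100 mm above the bench, its front end 43 mm before the origin. Origin and axes as the machine's, but set 0 to 2 mm higher, differently each time.
- mouth (a point): Point on the bed's top right under the shoe's front edge, at the middle of its width; x points into the mouth (blade's way in, level), z up. The bed runs 50 mm out in front of it (-x) and is free for 120 mm behind it (+x).
- shoe_edge (a point): Lowest point of the shoe's rounded brass front edge (5 mm radius), middle of its width. The shoe: level aluminium plate 56 wide, 105 long, 10 mm thick. At rest its edge is 3.5 to 5.5 mm above the bed, differently each time, so a blade flat on the bed first touches it with the tip about 15 to 35 mm past the edge.
- shoe (a joint): Lift of the shoe from rest, m: 0 at rest, 0.009 at its stop. Its spring presses down with about 3 N at rest plus 2.2 N per mm of lift. Each 10 mm of blade pushed in lifts it about 1 mm. Drag against sliding in is roughly 1.3 times that pressure. Snug is a lift of 1 to 4 mm (aim at 2 mm, 8 to 12 N of drag, more if the arm also bears down); over 6 mm is forced.
- keybox: Fixed grey key box 180 (x) x 70 (y) x 30 mm high; origin at the centre of its underside. The three keys stand on it in a row along its x, 52 mm apart, in any order.
- key_red (a joint): Travel of the red key, m: 0 up, 0.006 fully down; springs back by itself. Starts down at 1.5 N, fully down at 5 N; counts as pressed beyond 0.004.
- key_yellow (a joint): Travel of the yellow key, m: 0 up, 0.006 fully down; springs back by itself. Starts down at 1.5 N, fully down at 5 N; counts as pressed beyond 0.004.
- key_blue (a joint): Travel of the blue key, m: 0 up, 0.006 fully down; springs back by itself. Starts down at 1.5 N, fully down at 5 N; counts as pressed beyond 0.004.
- key_red_top (a point): Centre of the top of the red key, a round cap of 28 mm diameter in a black 44 mm collar; the top is 48 mm above the bench and 6 mm above its collar. Press it straight down.
- key_yellow_top (a point): Centre of the top of the yellow key, a round cap of 28 mm diameter in a black 44 mm collar; the top is 48 mm above the bench and 6 mm above its collar. Press it straight down.
- key_blue_top (a point): Centre of the top of the blue key, a round cap of 28 mm diameter in a black 44 mm collar; the top is 48 mm above the bench and 6 mm above its collar. Press it straight down.
- tape: Bystander: yellow tape measure, 68 x 36 x 62 mm, loose; leave alone. Origin under its centre.
- driver: Bystander: screwdriver with red handle, loose; leave alone.
- jar: Bystander: small closed jar, 64 mm diameter, 85 mm high, loose; leave alone. Origin under its centre.
Mind the look-alikes: they are no part of the job. Of the things that look like the blade, the largest one is meant.

How it is judged:
On the way, in this order (a step that is already met when the one before it is completed fails the run):
1. the red key is pressed down, alone (value of joint key_red above 0.004 m and not (value of joint key_yellow above 0.0025 m) and not (value of joint key_blue above 0.0025 m)), for 0.05 s.
2. the yellow key is pressed down, alone (value of joint key_yellow above 0.004 m and not (value of joint key_red above 0.0025 m) and not (value of joint key_blue above 0.0025 m)), for 0.05 s.
3. the blue key is pressed down, alone (value of joint key_blue above 0.004 m and not (value of joint key_red above 0.0025 m) and not (value of joint key_yellow above 0.0025 m)), for 0.05 s.
4. with all keys up again, the blade held in the gripper is clear of the bench (value of joint each of key_red, key_yellow, key_blue below 0.0015 m and height (world z) of blade above 0.02 m and contact force between the fingers and blade above 2 N), for 0.1 s.
5. the blade is snug between bed and shoe, held in the gripper (value of joint shoe between 0.0007 and 0.0045 m and contact force between blade and head above 2 N and contact force between blade and machine above 0.5 N and x of blade_tip in the frame of mouth above 0.012 m and y of blade_tip in the frame of mouth between -0.018 and 0.018 m and angle between the x axis of blade and the x axis of mouth, either way round below 0.2 rad and contact force between the fingers and blade above 2 N and height (world z) of blade above 0.02 m), for 0.2 s.
At the end, for the whole second after the job is handed in: Blade still, in the fingers, over 20 mm up, level to 0.12 rad, tip 12 mm or more past the mouth, within 18 mm of its middle and 0.2 rad of straight, pressing on bed (0.5 N) and shoe (2 N), shoe lifted 0.7 to 4.5 mm; keys up; bystanders within 30 mm of their start (all of step 5 and value of joint each of key_red, key_yellow, key_blue below 0.0015 m and linear speed of blade below 0.01 m/s and angle between blade's own z axis and vertical below 0.12 rad and distance of each of tape, driver, jar from where it was at the start of the episode below 0.03 m); the arm keeps its last pose, push and grip.
It fails at once if two keys down together (value of joint each of key_red, key_yellow above 0.0025 m or value of joint each of key_yellow, key_blue above 0.0025 m or value of joint each of key_red, key_blue above 0.0025 m).
It fails at once if the shoe is forced up more than 6.5 mm (value of joint shoe above 0.0065 m).
It fails at once if a bystander is moved more than 30 mm (distance of any of tape, driver, jar from where it was at the start of the episode above 0.03 m).
It also fails if it takes over 61 s, if anything falls off the work surface, if the arm or the gripper's body presses on something with over 40 N, if the wrist force passes 120 N, or if a joint passes its speed limit or range.

## Robot

A 6-joint arm with a two-finger parallel gripper is mounted at the origin on the work surface. World frame = base frame: x ahead of the robot, y to its left, z up, the work surface at z = 0. Lengths are in m, angles in rad, forces in N, time in s.
With the tool pointing down it reaches from about 0.4 to 0.825 m from the base axis. Payload 7 kg.
Tool frame: the origin (TCP) lies at the very end of the fingers, on their centre line; the grasp point (between the pads) lies 19 mm behind it; z points along the fingers, y is the line along which they close (so a half turn about z gives the same grasp; the last joint's range is limited). The gripper opens to 88 mm and grips with 3 to 60 N. Pads are 19 mm wide; open, the fingers measure 130 mm over their backs; the gripper's body (78 mm by 193 mm) begins 47 mm behind the grasp point.
Start: joints at [1.482, 0.359, 0.012, 0, -1.224, -0.288], TCP at [0.248, 0.628, 0.227] pointing down, gripper open.
Joint ranges: [-3.07, 3.07], [-1.43, 2.12], [-1.02, 1.25], [-3.03, 1.67], [-3.05, -0], [-3.03, 3.03]. Speed limits (rad/s): [2.39, 2.39, 3.01, 3.14, 3.14, 3.14].

## Interface

Orientations are given as [roll, pitch, yaw] about the fixed x, y, z axes, in that order (R = Rz(yaw) Ry(pitch) Rx(roll)).
In Python, from station import arm gives the robot as it stands. The module is installed in compiled form; this text tells all that it offers.
- The arm moves only by the shell command python3 -m crank 'ROWS' [FORCE]. ROWS is JSON, a list of rows, each an object of numbers: "dx", "dy", "dz": the shift along the world's x, y, z in m; "twist": the turn about the world's z in degrees; "grip": the opening, from -1 (shut) to 1 (fully open). A call has exactly 5 rows; each row is the pose to reach, as a shift and turn from the pose commanded when the call began; what a row does not reach only later rows make up. A row lasts 1/12 s, in which the tool goes at most 41.7 mm and 7.16 degrees, less where a joint would pass 70% of its speed; a pose out of reach is approached as far as the arm can. A call with a gripper value outside its range is refused whole. The fingers move at their own pace and stop on an object; FORCE is the grip in N (left out, the last holds). Time passes only in rows, so rows that repeat a pose let the fingers close, or fill a call up. It gives the time, the measured TCP pose, the force, the opening and the grip force at its end, in the units of the state.
- arm.get_state(): the state, without advancing time (a new reading comes with each control period).
- arm.grab_frame(name): name is "side" or "top"; returns the picture (400x640x3 uint8, red, green, blue); there is no depth.
- arm.get_calibration(name): a dict with "fx", "fy", "cx", "cy" (pixels), "k1" (the pictures are not rectified: a ray, as slopes to the right and down, at radius r is drawn at 1 + k1 r^2 times it, then the intrinsics apply), "cam_to_world" (4x4, takes a point from camera to world coordinates). Camera axes: x right, y down, z forward; pixel columns grow to the right and rows downward; lengths in m; the calibration is good to about 2 mm. A picture is of the moment at which its call begins. get_calibration takes no time and is no camera call.
- arm.job_done(): hands the job in; it is judged then, once.
The state is a dict: "t": time; "q": joint angles; "qd": joint speeds; "joint_efforts": joint torques, N m; "eef_pos": TCP position; "ee_rot": TCP orientation; "force": force on the tool from outside, world axes, zero at the start; "moment": the same for the moment, N m; "width": finger opening in m; "gripper_force": force on a finger pad.
Only numpy, scipy, OpenCV 4.12 (cv2) and the standard library are available. Lean on these libraries where they do the work, as an engineer would, in place of code of your own. Each camera call takes 0.05 s, during which the arm holds its last target. There are 200 camera calls.

## Working session

There is one attempt and no reset: what is moved stays moved. The work goes in short steps, Python scripts to look and compute and a shell command to move; the robot and the scene stay as the last step left them, time stands still between calls to the robot, and variables do not carry over. Pictures are saved under pics/ and viewed, at most 10 in all, crops included, and the job is handed in when it is done.

```bash
mkdir -p pics
cat > h.py <<'E'
import numpy as np, cv2
from station import arm
def save(cam,fn):
    im=arm.grab_frame(cam); cv2.imwrite('pics/'+fn,im[:,:,::-1]); return im
def K(cam):
    c=arm.get_calibration(cam); return c,np.array(c['cam_to_world'])
def px2w(cam,u,v,z):
    c,T=K(cam); d=np.array([(u-c['cx'])/c['fx'],(v-c['cy'])/c['fy']]); s=d.copy()
    for _ in range(30): s=d/(1+c['k1']*(s@s))
    r=T[:3,:3]@np.array([s[0],s[1],1]); o=T[:3,3]
    return o+r*(z-o[2])/r[2]
def w2px(cam,p):
    c,T=K(cam); q=T[:3,:3].T@(np.array(p)-T[:3,3]); s=q[:2]/q[2]; s=s*(1+c['k1']*(s@s))
    return np.array([c['fx']*s[0]+c['cx'],c['fy']*s[1]+c['cy']])
E
python3 - <<'E'
from h import *
a=save('top','top0.png');b=save('side','side0.png')
s=arm.get_state();print({k:np.round(v,3) for k,v in s.items()})
for c in('top','side'):
    d,T=K(c);print(c,d['fx'],d['cx'],d['cy'],d['k1'],np.round(T,3).tolist())
E
```

```text
{'t': np.float64(0.1), 'q': array([ 1.482,  0.359,  0.011, -0.   , -1.224, -0.288]), 'qd': array([ 0.001, -0.   ,  0.003, -0.   ,  0.   ,  0.001]), 'joint_efforts': array([-2.0000e-03, -5.8416e+01,  2.9375e+01,  7.0160e+00,  1.0000e-02,
       -0.0000e+00]), 'eef_pos': array([0.248, 0.627, 0.226]), 'ee_rot': array([ 3.14 , -0.   , -0.377]), 'force': array([-0.76 ,  0.019, -0.498]), 'moment': array([-0.019,  0.03 ,  0.019]), 'gripper_force': np.float64(0.0), 'width': np.float64(0.088)}
top 440.1849579161077 324.01556078818305 202.6387160309943 0.036089068908671446 [[0.006, -0.999, 0.038, 0.492], [-1.0, -0.006, -0.007, -0.031], [0.007, -0.037, -0.999, 0.988], [0.0, 0.0, 0.0, 1.0]]
side 486.95554013613037 326.80219476222334 191.58689896660258 0.033959182185125635 [[-0.732, -0.53, 0.429, 0.098], [-0.681, 0.563, -0.468, 0.455], [0.006, -0.635, -0.773, 0.883], [0.0, 0.0, 0.0, 1.0]]
```

View pics/top0.png

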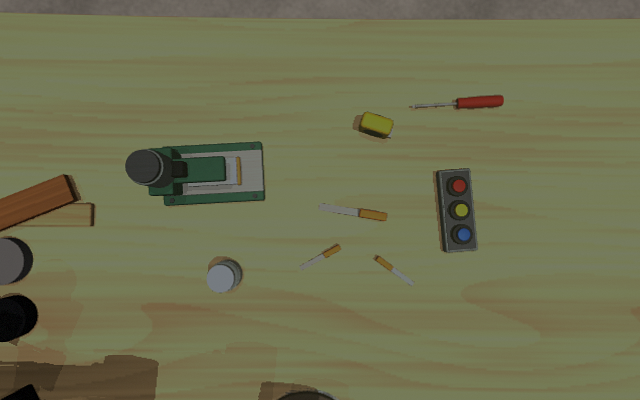

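View pics/side0.png

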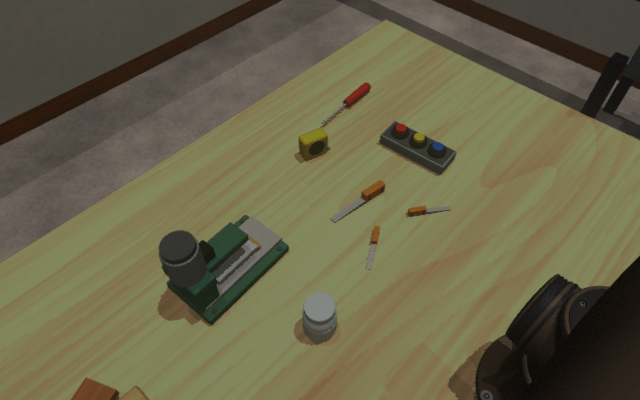

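Top picture: there are three orange-handled look-alikes, handles at (373,215), (331,250) and (384,262). The one at (373,215), with its tip at (320,206), is the largest, so I choose it. The keys are red (459,186), yellow (461,210) and blue (463,234). The machine's mouth is near (240,171) and opens to the right. The bystanders are the tape (376,125), driver (480,102) and jar (223,276). Next I check with a close crop and measure colours.

Run:
```python
from h import *
im=cv2.imread('pics/top0.png')
cv2.imwrite('pics/c1.png',cv2.resize(im[130:230,120:320],None,fx=4,fy=4,interpolation=cv2.INTER_CUBIC)[:, :800])
c=cv2.resize(im[170:290,290:490],None,fx=4,fy=4,interpolation=cv2.INTER_CUBIC);cv2.imwrite('pics/c2.png',c)
hsv=cv2.cvtColor(im,cv2.COLOR_BGR2HSV)
def blobs(lo,hi,box,z,name):
    x0,y0,x1,y1=box
    m=cv2.inRange(hsv[y0:y1,x0:x1],lo,hi); n,l,s,ce=cv2.connectedComponentsWithStats(m)
    for i in range(1,n):
        if s[i,4]>15: 
            u,v=ce[i]+[x0,y0]; print(name,s[i].tolist(),np.round([u,v],1),np.round(px2w('top',u,v,z),4))
            if name=='or': 
                p=np.argwhere(l==i)[:,::-1].astype(np.float32); r=cv2.minAreaRect(p);print(r)
blobs((8,160,90),(18,255,255),(290,180,430,290),.028,'or')
blobs((0,150,60),(6,255,255),(435,165,485,255),.048,'red')
blobs((24,150,60),(34,255,255),(435,165,485,255),.048,'yel')
blobs((100,120,60),(125,255,255),(435,165,485,255),.048,'blu')
for u,v in [(320,206),(386,216)]: print(px2w('top',u,v,0))
```

```text
or [69, 29, 27, 9, 42] [368.6 212.5] [ 0.5074 -0.135   0.028 ]
((81.85134887695312, 34.39189147949219), (25.481843948364258, 7.726752281188965), 9.462323188781738)
red [18, 15, 13, 12, 124] [458.9 185.4] [ 0.5662 -0.3257  0.048 ]
yel [20, 39, 13, 13, 122] [461.1 209.5] [ 0.5147 -0.33    0.048 ]
blu [23, 63, 12, 13, 126] [463.4 234.2] [ 0.4621 -0.3347  0.048 ]
[ 0.52171929 -0.02881522  0.        ]
[ 0.50013817 -0.17712377  0.        ]
```

View pics/c1.png

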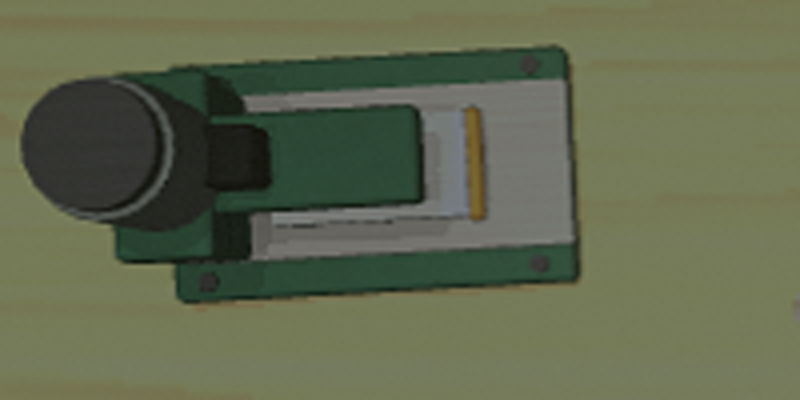

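View pics/c2.png

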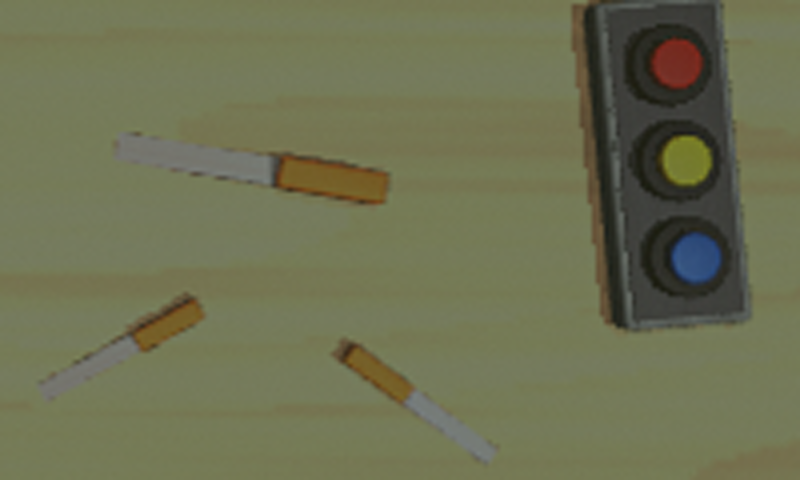

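Run:
```python
from h import *
def f(x,y,ox,oy,z): return px2w('top',(x+.5)/4-.5+ox,(y+.5)/4-.5+oy,z)[:2]
M=lambda x,y,z:f(x,y,120,130,z)
B=lambda x,y,z:f(x,y,290,170,z)
a,b,c=M(568,47,.022),M(579,280,.022),M(180,302,.022)
print('base',a,b,c,np.linalg.norm(a-b),np.linalg.norm(c-b))
x=(c-b)/np.linalg.norm(c-b);print('xang',np.degrees(np.arctan2(x[1],x[0])))
y=(a-b)/np.linalg.norm(a-b);print('xang from y',np.degrees(np.arctan2(y[1],y[0]))+90-180)
m=(a+b)/2;print('mouth est',m+.05*x, 'orig',m+.11*x)
p,q=M(480,108,.037),M(485,218,.037);print('shoe front edge',p,q,(p+q)/2,np.linalg.norm(p-q))
h=[B(281,155,.028),B(389,174,.028),B(385,203,.028),B(277,186,.028)]
print('handle',np.mean(h,0),np.linalg.norm(h[0]-h[1]),np.linalg.norm(h[1]-h[2]))
d=(h[0]+h[3]-h[1]-h[2]);print('ang',np.degrees(np.arctan2(d[1],d[0])))
t=B(118,146,.001);print('tip',t,t-np.mean(h,0))
d=t-np.mean(h,0);print(np.linalg.norm(d),np.degrees(np.arctan2(d[1],d[0])))
for n,u,v,z in [('tape',378,125,.062),('jar',222,276,.085),('driver',480,102,.02)]: print(n,px2w('top',u,v,z))
```

```text
base [0.66276244 0.10059025] [0.5343419  0.09325429] [0.52101    0.30995255] 0.12862989351753878 0.2171079760992391
xang 93.52056364286307
xang from y -86.73056195682271
mouth est [0.59548183 0.14682791] orig [0.59179743 0.20671468]
shoe front edge [0.626538   0.14572153] [0.56690152 0.14232444] [0.59671976 0.14402298] 0.059733154926176146
handle [ 0.5030178  -0.14434984] 0.059780477195810706 0.01596840278095131
ang 80.87480847260854
tip [ 0.52139727 -0.02685594] [0.01837947 0.1174939 ]
0.1189227542086768 81.10932042937043
tape [ 0.69226852 -0.15080747  0.062     ]
jar [0.37573284 0.16922352 0.085     ]
driver [ 0.75339615 -0.38143467  0.02      ]
```

Checks: key pitch 52 mm ✓, handle 60×16 mm at (0.503,-0.144) pointing 81°, tip 119 mm away ✓. The base is 217×129 mm ✓, the mouth is about (0.596,0.145), and the way in points about 93.4°. Moving to the red key.

```bash
python3 -m crank '[{"dx":0.012,"dy":-0.036,"dz":0,"twist":-5,"grip":-1},{"dx":0.024,"dy":-0.072,"dz":0,"twist":-10,"grip":-1},{"dx":0.036,"dy":-0.108,"dz":0,"twist":-15,"grip":-1},{"dx":0.048,"dy":-0.144,"dz":0,"twist":-20,"grip":-1},{"dx":0.06,"dy":-0.18,"dz":0,"twist":-25,"grip":-1}]' 20
python3 -m crank '[{"dx":0.012,"dy":-0.036,"dz":0,"twist":-5,"grip":-1},{"dx":0.024,"dy":-0.072,"dz":0,"twist":-10,"grip":-1},{"dx":0.036,"dy":-0.108,"dz":0,"twist":-15,"grip":-1},{"dx":0.048,"dy":-0.144,"dz":0,"twist":-20,"grip":-1},{"dx":0.06,"dy":-0.18,"dz":0,"twist":-25,"grip":-1}]'
```

```text
t: 0.52
eef_pos: [0.3085, 0.4456, 0.2261]
ee_rot: [3.141, -0.0, -0.817]
force: [0.7, -0.4, 0.0]
width: 0.0598
gripper_force: 0.0
t: 0.93
eef_pos: [0.3683, 0.2657, 0.2265]
ee_rot: [3.142, 0.0, -1.253]
force: [1.5, 0.9, 0.7]
width: 0.0265
gripper_force: 0.0
```

```bash
python3 -m crank '[{"dx":0.013,"dy":-0.039,"dz":-0.005,"twist":-5,"grip":-1},{"dx":0.026,"dy":-0.078,"dz":-0.01,"twist":-10,"grip":-1},{"dx":0.039,"dy":-0.117,"dz":-0.015,"twist":-15,"grip":-1},{"dx":0.052,"dy":-0.156,"dz":-0.02,"twist":-20,"grip":-1},{"dx":0.065,"dy":-0.195,"dz":-0.025,"twist":-27,"grip":-1}]'
python3 -m crank '[{"dx":0.013,"dy":-0.039,"dz":-0.005,"twist":0,"grip":-1},{"dx":0.026,"dy":-0.078,"dz":-0.01,"twist":0,"grip":-1},{"dx":0.039,"dy":-0.117,"dz":-0.015,"twist":0,"grip":-1},{"dx":0.052,"dy":-0.156,"dz":-0.02,"twist":0,"grip":-1},{"dx":0.065,"dy":-0.195,"dz":-0.025,"twist":0,"grip":-1}]'
python3 -m crank '[{"dx":0.013,"dy":-0.039,"dz":-0.005,"twist":0,"grip":-1},{"dx":0.026,"dy":-0.078,"dz":-0.02,"twist":0,"grip":-1},{"dx":0.039,"dy":-0.117,"dz":-0.05,"twist":0,"grip":-1},{"dx":0.052,"dy":-0.156,"dz":-0.08,"twist":0,"grip":-1},{"dx":0.068,"dy":-0.2,"dz":-0.09,"twist":0,"grip":-1}]'
python3 - <<'E'
from h import *
im=save('side','s1.png')
for u,z in [((.5662,-.3257),.048),((.5147,-.33),.048),((.4621,-.3347),.048)]: print(w2px('side',[*u,z]))
p=arm.get_state()['eef_pos'];print(p,w2px('side',p))
x,y=w2px('side',[.5147,-.33,.06]).astype(int)
print(x,y);cv2.imwrite('pics/s1c.png',cv2.resize(im[max(0,y-70):y+50,x-80:x+80,::-1],None,fx=4,fy=4,interpolation=cv2.INTER_CUBIC))
E
```

```text
t: 1.35
eef_pos: [0.4333, 0.0707, 0.2016]
ee_rot: [-3.141, 0.001, -1.724]
force: [0.4, 0.9, -1.1]
width: 0.0008
gripper_force: 0.0
t: 1.77
eef_pos: [0.4984, -0.1245, 0.1763]
ee_rot: [-3.141, 0.0, -1.721]
force: [1.5, 1.5, 0.5]
width: 0.0004
gripper_force: 0.0
t: 2.18
eef_pos: [0.5568, -0.3006, 0.0917]
ee_rot: [3.138, 0.001, -1.721]
force: [1.2, 0.8, 0.8]
width: 0.0005
gripper_force: 0.0
[401.11418783 128.26441453]
[419.01872434 137.35741637]
[438.03821308 146.89946819]
[ 0.55797731 -0.30607069  0.0887096 ] [400.96992533 121.49983583]
419 133
```

View pics/s1c.png

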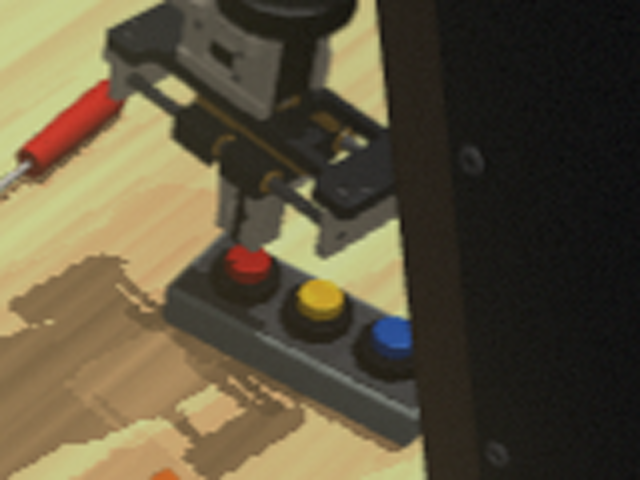

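The red key at crop (248,262) lies where the top camera's estimate puts it, and the shut fingertips are just behind it. The screwdriver is clear. I'll centre the fingers over red and descend.

```bash
python3 -m crank '[{"dx":0.008,"dy":-0.02,"dz":-0.015,"twist":0,"grip":-1},{"dx":0.008,"dy":-0.02,"dz":-0.03,"twist":0,"grip":-1},{"dx":0.008,"dy":-0.02,"dz":-0.03,"twist":0,"grip":-1},{"dx":0.008,"dy":-0.02,"dz":-0.03,"twist":0,"grip":-1},{"dx":0.008,"dy":-0.02,"dz":-0.03,"twist":0,"grip":-1}]'
```

```text
t: 2.65
eef_pos: [0.5664, -0.3194, 0.0656]
ee_rot: [-3.141, -0.0, -1.72]
force: [0.4, 0.4, 0.6]
width: 0.0007
gripper_force: 0.0
```

```bash
python3 -m crank '[{"dx":0,"dy":-0.006,"dz":-0.01,"twist":0,"grip":-1},{"dx":0,"dy":-0.006,"dz":-0.018,"twist":0,"grip":-1},{"dx":0,"dy":-0.006,"dz":-0.0225,"twist":0,"grip":-1},{"dx":0,"dy":-0.006,"dz":-0.0225,"twist":0,"grip":-1},{"dx":0,"dy":-0.006,"dz":-0.0225,"twist":0,"grip":-1}]'
```

```text
t: 3.07
eef_pos: [0.5677, -0.3263, 0.046]
ee_rot: [-3.138, -0.002, -1.719]
force: [-5.3, 2.8, 23.5]
width: 0.0006
gripper_force: 11.4
```

```bash
python3 -m crank '[{"dx":0,"dy":0,"dz":0,"twist":0,"grip":-1},{"dx":0,"dy":0,"dz":0,"twist":0,"grip":-1},{"dx":0,"dy":0,"dz":0,"twist":0,"grip":-1},{"dx":0,"dy":0,"dz":0.002,"twist":0,"grip":-1},{"dx":0,"dy":0,"dz":0.002,"twist":0,"grip":-1}]'
python3 - <<'E'
from h import *
im=save('side','s2.png'); s=arm.get_state(); print(s['eef_pos'],s['force'],s['moment'],s['joint_efforts'])
cv2.imwrite('pics/s2c.png',cv2.resize(im[63:183,339:499,::-1],None,fx=5,fy=5,interpolation=cv2.INTER_CUBIC))
E
```

```text
t: 3.48
eef_pos: [0.5676, -0.3262, 0.0463]
ee_rot: [-3.138, -0.001, -1.72]
force: [1.4, -1.7, 7.2]
width: 0.0004
gripper_force: 3.7
[ 0.5676068  -0.32621502  0.04622263] [-1.2585159   0.55486591 10.99522933] [ 0.19647641  0.25500845 -0.03248787] [ 2.04379857e-01 -5.50457275e+01  2.02086908e+01  4.07269120e+00
  4.02099453e-01 -5.30032921e-04]
```

View pics/s2c.png

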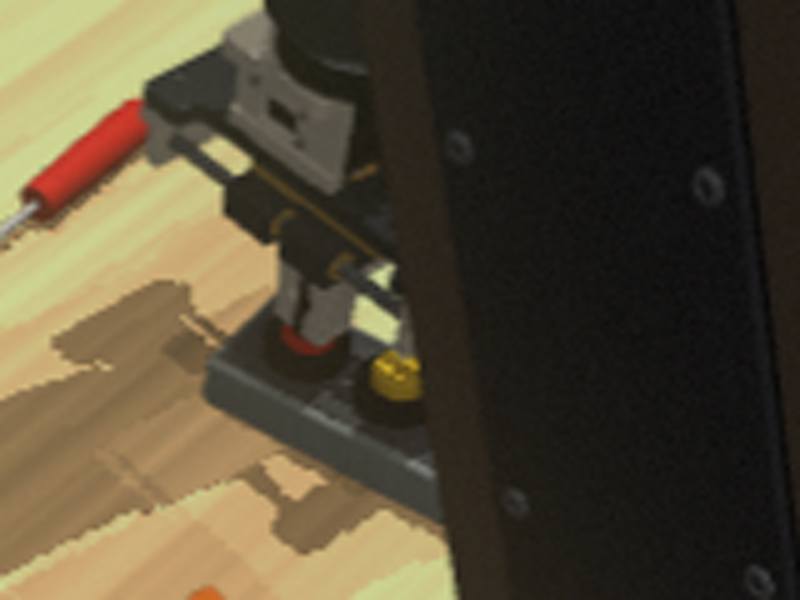

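The fingers sit squarely on red, but the cap's travel isn't legible in the picture. I'll raise in small steps and read the force, which shows where the key bottoms.

```bash
python3 -m crank '[{"dz":0.002,"grip":-1},{"dz":0.002,"grip":-1},{"dz":0.002,"grip":-1},{"dz":0.002,"grip":-1},{"dz":0.002,"grip":-1}]' | grep -E 'pos|force'
python3 -m crank '[{"dz":0.002,"grip":-1},{"dz":0.002,"grip":-1},{"dz":0.002,"grip":-1},{"dz":0.002,"grip":-1},{"dz":0.002,"grip":-1}]'| grep -E 'pos|force'
python3 -m crank '[{"dz":0.002,"grip":-1},{"dz":0.002,"grip":-1},{"dz":0.002,"grip":-1},{"dz":0.002,"grip":-1},{"dz":0.002,"grip":-1}]'| grep -E 'pos|force'
```

```text
invalid input at $[0]: expected keys dx, dy, dz, twist, grip
invalid input at $[0]: expected keys dx, dy, dz, twist, grip
invalid input at $[0]: expected keys dx, dy, dz, twist, grip
```

```bash
python3 -m crank '[{"dx":0,"dy":0,"dz":0.002,"twist":0,"grip":-1},{"dx":0,"dy":0,"dz":0.002,"twist":0,"grip":-1},{"dx":0,"dy":0,"dz":0.002,"twist":0,"grip":-1},{"dx":0,"dy":0,"dz":0.002,"twist":0,"grip":-1},{"dx":0,"dy":0,"dz":0.002,"twist":0,"grip":-1}]' | grep -E 'pos|force'
python3 -m crank '[{"dx":0,"dy":0,"dz":0.002,"twist":0,"grip":-1},{"dx":0,"dy":0,"dz":0.002,"twist":0,"grip":-1},{"dx":0,"dy":0,"dz":0.002,"twist":0,"grip":-1},{"dx":0,"dy":0,"dz":0.002,"twist":0,"grip":-1},{"dx":0,"dy":0,"dz":0.002,"twist":0,"grip":-1}]' | grep -E 'pos|force'
python3 -m crank '[{"dx":0,"dy":0,"dz":0.002,"twist":0,"grip":-1},{"dx":0,"dy":0,"dz":0.002,"twist":0,"grip":-1},{"dx":0,"dy":0,"dz":0.002,"twist":0,"grip":-1},{"dx":0,"dy":0,"dz":0.002,"twist":0,"grip":-1},{"dx":0,"dy":0,"dz":0.002,"twist":0,"grip":-1}]' | grep -E 'pos|force'
```

```text
eef_pos: [0.5673, -0.326, 0.0468]
force: [2.3, -2.0, 3.9]
gripper_force: 2.2
eef_pos: [0.5663, -0.3256, 0.0483]
force: [2.5, -0.5, 3.7]
gripper_force: 1.8
eef_pos: [0.5659, -0.3255, 0.0501]
force: [1.6, 0.9, 1.8]
gripper_force: 1.3
```

The spring still pushes at a reading of 0.050 and the key bottoms at about 0.046. Readings are therefore about 4 mm high, and red was pressed fully. On to yellow the same way.

```bash
python3 -m crank '[{"dx":0,"dy":0,"dz":0.015,"twist":0,"grip":-1},{"dx":0,"dy":0,"dz":0.025,"twist":0,"grip":-1},{"dx":-0.025,"dy":-0.002,"dz":0.025,"twist":0,"grip":-1},{"dx":-0.0515,"dy":-0.0045,"dz":0.025,"twist":0,"grip":-1},{"dx":-0.0515,"dy":-0.0045,"dz":0.025,"twist":0,"grip":-1}]' | grep -E 'pos|force'
python3 -m crank '[{"dx":0,"dy":0,"dz":-0.01,"twist":0,"grip":-1},{"dx":0,"dy":0,"dz":-0.022,"twist":0,"grip":-1},{"dx":0,"dy":0,"dz":-0.026,"twist":0,"grip":-1},{"dx":0,"dy":0,"dz":-0.031,"twist":0,"grip":-1},{"dx":0,"dy":0,"dz":-0.031,"twist":0,"grip":-1}]'
```

```text
eef_pos: [0.5098, -0.3297, 0.0751]
force: [-0.7, 0.8, -0.5]
gripper_force: 0.0
t: 5.62
eef_pos: [0.5148, -0.3302, 0.0461]
ee_rot: [3.14, -0.001, -1.719]
force: [-6.0, 3.0, 16.8]
width: 0.0008
gripper_force: 8.5
```

```bash
python3 -m crank '[{"dx":0,"dy":0,"dz":0,"twist":0,"grip":-1},{"dx":0,"dy":0,"dz":0,"twist":0,"grip":-1},{"dx":0,"dy":0,"dz":0.015,"twist":0,"grip":-1},{"dx":0,"dy":0,"dz":0.03,"twist":0,"grip":-1},{"dx":0,"dy":0,"dz":0.031,"twist":0,"grip":-1}]' | grep -E 'pos|force'
python3 -m crank '[{"dx":-0.025,"dy":-0.002,"dz":0,"twist":0,"grip":-1},{"dx":-0.0525,"dy":-0.0045,"dz":0,"twist":0,"grip":-1},{"dx":-0.0525,"dy":-0.0045,"dz":0,"twist":0,"grip":-1},{"dx":-0.0525,"dy":-0.0045,"dz":-0.01,"twist":0,"grip":-1},{"dx":-0.0525,"dy":-0.0045,"dz":-0.015,"twist":0,"grip":-1}]' | grep -E 'pos|force'
python3 -m crank '[{"dx":0,"dy":0,"dz":-0.008,"twist":0,"grip":-1},{"dx":0,"dy":0,"dz":-0.013,"twist":0,"grip":-1},{"dx":0,"dy":0,"dz":-0.016,"twist":0,"grip":-1},{"dx":0,"dy":0,"dz":-0.016,"twist":0,"grip":-1},{"dx":0,"dy":0,"dz":-0.016,"twist":0,"grip":-1}]'
```

```text
eef_pos: [0.5166, -0.3308, 0.0777]
force: [0.5, -0.2, 0.5]
gripper_force: 0.0
eef_pos: [0.4625, -0.3347, 0.0592]
force: [-0.9, 0.6, -1.9]
gripper_force: 0.0
t: 6.87
eef_pos: [0.4631, -0.3348, 0.046]
ee_rot: [-3.141, -0.001, -1.719]
force: [-5.8, 5.1, 22.7]
width: 0.0005
gripper_force: 11.6
```

Blue is bottomed too. Now I lift, open to about 53 mm and move over the blade handle.

```bash
python3 -m crank '[{"dx":0,"dy":0,"dz":0,"twist":0,"grip":-1},{"dx":0,"dy":0,"dz":0,"twist":0,"grip":-1},{"dx":0,"dy":0,"dz":0.02,"twist":0,"grip":-1},{"dx":0,"dy":0,"dz":0.05,"twist":0,"grip":0.2},{"dx":0.006,"dy":0.02,"dz":0.07,"twist":0,"grip":0.2}]' | grep -E 'pos|force'
python3 -m crank '[{"dx":0.007,"dy":0.035,"dz":0,"twist":0,"grip":0.2},{"dx":0.014,"dy":0.07,"dz":0,"twist":0,"grip":0.2},{"dx":0.021,"dy":0.105,"dz":0,"twist":0,"grip":0.2},{"dx":0.028,"dy":0.14,"dz":0,"twist":0,"grip":0.2},{"dx":0.034,"dy":0.1705,"dz":-0.02,"twist":0,"grip":0.2}]' | grep -E 'pos|force'
python3 -m crank '[{"dx":0,"dy":0,"dz":-0.02,"twist":0,"grip":0.2},{"dx":0,"dy":0,"dz":-0.02,"twist":0,"grip":0.2},{"dx":0,"dy":0,"dz":-0.02,"twist":0,"grip":0.2},{"dx":0,"dy":0,"dz":-0.02,"twist":0,"grip":0.2},{"dx":0,"dy":0,"dz":-0.02,"twist":0,"grip":0.2}]'
python3 - <<'E'
from h import *
im=save('side','s3.png'); 
x,y=w2px('side',[.503,-.144,.03]).astype(int)
print(x,y,arm.get_state()['eef_pos']);cv2.imwrite('pics/s3c.png',cv2.resize(im[max(0,y-90):y+60,x-90:x+90,::-1],None,fx=4,fy=4,interpolation=cv2.INTER_CUBIC))
E
```

```text
eef_pos: [0.4685, -0.3163, 0.1152]
force: [1.2, -0.5, -0.3]
gripper_force: 0.0
eef_pos: [0.5054, -0.1422, 0.0967]
force: [1.9, -0.1, -0.4]
gripper_force: 0.0
t: 8.12
eef_pos: [0.5029, -0.145, 0.0751]
ee_rot: [-3.141, -0.0, -1.722]
force: [0.3, -0.9, 0.5]
width: 0.0521
gripper_force: 0.0
373 187 [ 0.50284071 -0.14508071  0.07521652]
```

View pics/s3c.png

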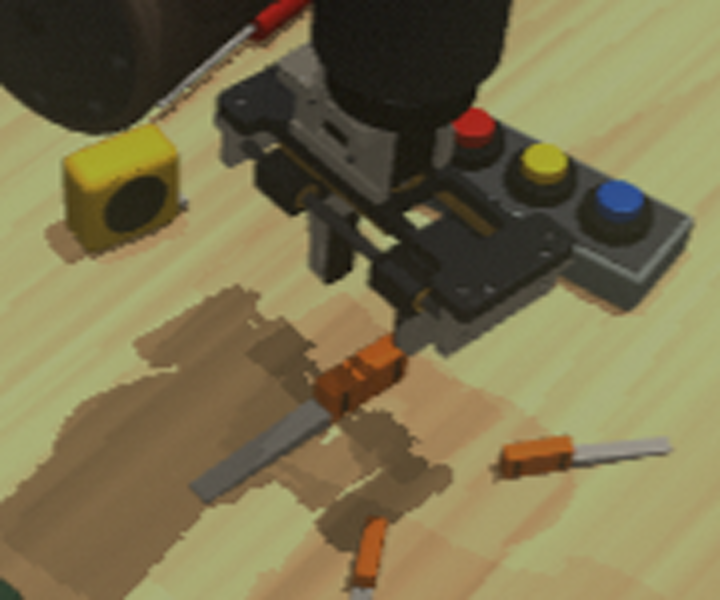

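The fingers straddle the handle (crop 365,375) evenly, all keys are up and the tape is clear. I'll descend and grip.

```bash
python3 -m crank '[{"dx":0,"dy":0,"dz":-0.03,"twist":0,"grip":0.2},{"dx":0,"dy":0,"dz":-0.055,"twist":0,"grip":0.2},{"dx":0,"dy":0,"dz":-0.062,"twist":0,"grip":0.2},{"dx":0,"dy":0,"dz":-0.065,"twist":0,"grip":0.2},{"dx":0,"dy":0,"dz":-0.065,"twist":0,"grip":0.2}]'
python3 -m crank '[{"dx":0,"dy":0,"dz":0,"twist":0,"grip":-1},{"dx":0,"dy":0,"dz":0,"twist":0,"grip":-1},{"dx":0,"dy":0,"dz":0,"twist":0,"grip":-1},{"dx":0,"dy":0,"dz":0,"twist":0,"grip":-1},{"dx":0,"dy":0,"dz":0,"twist":0,"grip":-1}]' 55
python3 -m crank '[{"dx":0,"dy":0,"dz":0,"twist":0,"grip":-1},{"dx":0,"dy":0,"dz":0,"twist":0,"grip":-1},{"dx":0,"dy":0,"dz":0,"twist":0,"grip":-1},{"dx":0,"dy":0,"dz":0,"twist":0,"grip":-1},{"dx":0,"dy":0,"dz":0,"twist":0,"grip":-1}]'
```

```text
t: 8.58
eef_pos: [0.5024, -0.1447, 0.0096]
ee_rot: [3.141, -0.0, -1.721]
force: [0.3, -0.8, 0.9]
width: 0.0524
gripper_force: 0.0
t: 9.0
eef_pos: [0.5027, -0.1442, 0.01]
ee_rot: [-3.141, 0.0, -1.721]
force: [-0.2, 0.1, 0.6]
width: 0.025
gripper_force: 0.0
t: 9.42
eef_pos: [0.5027, -0.1442, 0.0098]
ee_rot: [-3.141, 0.0, -1.72]
force: [-1.1, 0.4, 6.0]
width: 0.0174
gripper_force: 55.0
```

```bash
python3 -m crank '[{"dx":0,"dy":0,"dz":0.01,"twist":0,"grip":-1},{"dx":0,"dy":0,"dz":0.035,"twist":0,"grip":-1},{"dx":0,"dy":0,"dz":0.06,"twist":0,"grip":-1},{"dx":0,"dy":0,"dz":0.08,"twist":0,"grip":-1},{"dx":0,"dy":0,"dz":0.08,"twist":0,"grip":-1}]'
python3 -m crank '[{"dx":0.02,"dy":0.03,"dz":0,"twist":2,"grip":-1},{"dx":0.04,"dy":0.06,"dz":0,"twist":4,"grip":-1},{"dx":0.06,"dy":0.09,"dz":0,"twist":7,"grip":-1},{"dx":0.08,"dy":0.12,"dz":0,"twist":10,"grip":-1},{"dx":0.1,"dy":0.14,"dz":0,"twist":12,"grip":-1}]' | grep -E 'pos|rot|force'
python3 -m crank '[{"dx":0.0016,"dy":0.005,"dz":0,"twist":0,"grip":-1},{"dx":0.0016,"dy":0.01,"dz":-0.01,"twist":0,"grip":-1},{"dx":0.0016,"dy":0.01,"dz":-0.02,"twist":0,"grip":-1},{"dx":0.0016,"dy":0.01,"dz":-0.03,"twist":0,"grip":-1},{"dx":0.0016,"dy":0.01,"dz":-0.03,"twist":0,"grip":-1}]'
python3 - <<'E'
from h import *
t=save('top','t4.png')
a=cv2.resize(t[130:230,200:320,::-1],None,fx=5,fy=5,interpolation=cv2.INTER_CUBIC)
cv2.imwrite('pics/t4c.png',a); print(arm.get_state()['eef_pos'])
E
```

```text
t: 9.83
eef_pos: [0.5046, -0.1444, 0.0938]
ee_rot: [-3.135, 0.001, -1.72]
force: [0.8, 0.2, -0.2]
width: 0.0174
gripper_force: 55.0
eef_pos: [0.6026, -0.002, 0.0893]
ee_rot: [3.141, 0.0, -1.508]
force: [-0.3, -0.0, -1.4]
gripper_force: 55.0
t: 10.67
eef_pos: [0.601, 0.0044, 0.0562]
ee_rot: [3.136, -0.001, -1.513]
force: [-0.4, -0.9, -2.7]
width: 0.0175
gripper_force: 55.0
[0.60189975 0.00446186 0.05748634]
```

View pics/t4c.png

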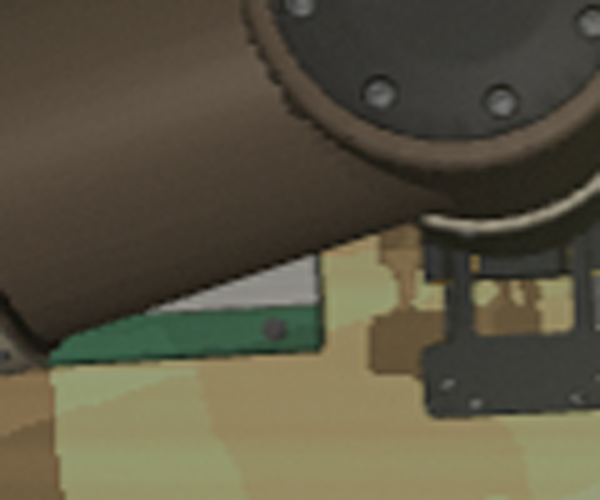

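The top camera is blocked by the arm, which covers the blade and mouth. I'll use the side camera, with the expected mouth axis and blade points drawn on.

Run:
```python
from h import *
im=save('side','s4.png')[:,:,::-1].copy()
m=np.array([.596,.1455,.03]);a=np.radians(93.4);X=np.array([np.cos(a),np.sin(a),0]);Y=np.array([-X[1],X[0],0])
x0,y0,f=190,170,5
im=cv2.resize(im[y0:y0+115,x0:x0+155],None,fx=f,fy=f,interpolation=cv2.INTER_CUBIC)
def dot(p,c):
    q=w2px('side',p); q=((q-[x0,y0]+.5)*f-.5); print(np.round(q)); cv2.circle(im,tuple(int(v) for v in q),2,c,-1)
for s in (-.05,): 
    for w in (-.045,0,.045): dot(m+s*X+w*Y,(0,0,255))
for w in(-.028,0,.028): dot(m+[0,0,.0095]-.002*X+w*Y,(255,0,0))
s=arm.get_state();yaw=s['ee_rot'][2]+np.pi;b=np.array([np.cos(yaw),np.sin(yaw),0]);print(s['eef_pos'],s['ee_rot'],np.degrees(yaw))
b=-np.array([np.sin(yaw-np.pi/2),-np.cos(yaw-np.pi/2),0])  # placeholder
th=s['ee_rot'][2]+np.pi; b=np.array([np.cos(th),np.sin(th),0])
o=s['eef_pos']-[0,0,.0098];n=np.array([-b[1],b[0],0])
for w in(-.008,.008): dot(o+.12*b+[0,0,.002]+w*n,(255,255,0))
cv2.imwrite('pics/s4c.png',im)
```

```text
[315. 228.]
[390. 283.]
[467. 339.]
[260. 307.]
[307. 342.]
[356. 378.]
[0.60279205 0.00467322 0.05850773] [ 3.13946320e+00 -5.65488944e-04 -1.51239557e+00] 93.34611708075846
[326. 289.]
[353. 310.]
```

View pics/s4c.png

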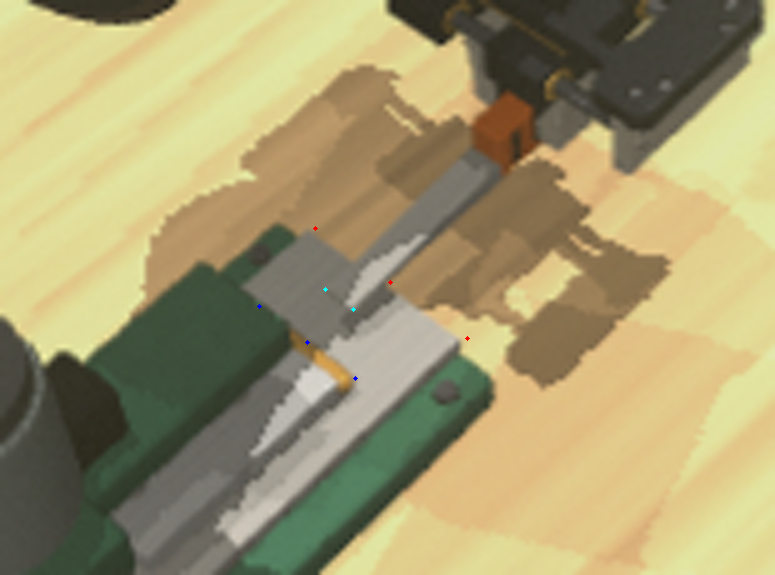

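Observed bed corners (308,232) and (460,343) and brass end (350,382) agree with the drawn points to about 1.5 px (3 mm), with no sideways error. The blade is on the mouth's axis, straight, with its tip about 20 mm before the edge. I'll lower it onto the bed.

```bash
python3 -m crank '[{"dx":0,"dy":0,"dz":-0.005,"twist":0,"grip":-1},{"dx":0,"dy":0,"dz":-0.01,"twist":0,"grip":-1},{"dx":0,"dy":0,"dz":-0.016,"twist":0,"grip":-1},{"dx":0,"dy":0,"dz":-0.016,"twist":0,"grip":-1},{"dx":0,"dy":0,"dz":-0.016,"twist":0,"grip":-1}]'
python3 -m crank '[{"dx":0,"dy":0,"dz":-0.001,"twist":0,"grip":-1},{"dx":0,"dy":0,"dz":-0.001,"twist":0,"grip":-1},{"dx":0,"dy":0,"dz":-0.001,"twist":0,"grip":-1},{"dx":0,"dy":0,"dz":-0.001,"twist":0,"grip":-1},{"dx":0,"dy":0,"dz":-0.001,"twist":0,"grip":-1}]'
```

```text
t: 11.18
eef_pos: [0.6036, 0.0056, 0.043]
ee_rot: [3.141, -0.0, -1.511]
force: [0.7, -0.7, -1.5]
width: 0.0176
gripper_force: 55.0
t: 11.6
eef_pos: [0.604, 0.0058, 0.0426]
ee_rot: [-3.141, 0.0, -1.511]
force: [-0.4, -0.4, -1.7]
width: 0.0174
gripper_force: 55.0
```

```bash
python3 -m crank '[{"dx":0,"dy":0,"dz":-0.0015,"twist":0,"grip":-1},{"dx":0,"dy":0,"dz":-0.0015,"twist":0,"grip":-1},{"dx":0,"dy":0,"dz":-0.0015,"twist":0,"grip":-1},{"dx":0,"dy":0,"dz":-0.0015,"twist":0,"grip":-1},{"dx":0,"dy":0,"dz":-0.0015,"twist":0,"grip":-1}]'|grep -E 'pos|force'
python3 -m crank '[{"dx":0,"dy":0,"dz":-0.001,"twist":0,"grip":-1},{"dx":0,"dy":0,"dz":-0.001,"twist":0,"grip":-1},{"dx":0,"dy":0,"dz":-0.001,"twist":0,"grip":-1},{"dx":0,"dy":0,"dz":-0.001,"twist":0,"grip":-1},{"dx":0,"dy":0,"dz":-0.001,"twist":0,"grip":-1}]'|grep -E 'pos|force'
python3 -c "
from h import *
s=arm.get_state();print(s['moment'],s['force'])"
```

```text
eef_pos: [0.6039, 0.0058, 0.0409]
force: [-0.4, -0.1, -1.9]
gripper_force: 55.0
eef_pos: [0.6039, 0.0057, 0.0399]
force: [-0.1, 0.4, -1.7]
gripper_force: 55.0
[ 0.07347988 -0.03613627  0.06340377] [-0.10977868  0.37139513 -1.70089734]
```

```bash
python3 -m crank '[{"dx":0,"dy":0,"dz":-0.001,"twist":0,"grip":-1},{"dx":0,"dy":0,"dz":-0.001,"twist":0,"grip":-1},{"dx":0,"dy":0,"dz":-0.001,"twist":0,"grip":-1},{"dx":0,"dy":0,"dz":-0.001,"twist":0,"grip":-1},{"dx":0,"dy":0,"dz":-0.001,"twist":0,"grip":-1}]'|grep -E 'pos|force|rot'
python3 -c "
from h import *
s=arm.get_state();print(s['moment'],s['force'])"
python3 -m crank '[{"dx":0,"dy":0,"dz":-0.001,"twist":0,"grip":-1},{"dx":0,"dy":0,"dz":-0.001,"twist":0,"grip":-1},{"dx":0,"dy":0,"dz":-0.001,"twist":0,"grip":-1},{"dx":0,"dy":0,"dz":-0.001,"twist":0,"grip":-1},{"dx":0,"dy":0,"dz":-0.001,"twist":0,"grip":-1}]'|grep -E 'pos|force|rot'
python3 -c "
from h import *
s=arm.get_state();print(s['moment'],s['force'])"
```

```text
eef_pos: [0.6041, 0.0057, 0.0391]
ee_rot: [-3.141, -0.0, -1.511]
force: [-0.0, -1.5, 1.3]
gripper_force: 55.0
[-0.18865891  0.07151687  0.07723352] [-0.04858501 -1.52842298  1.25498709]
eef_pos: [0.6042, 0.0056, 0.0383]
ee_rot: [-3.141, -0.0, -1.511]
force: [-0.3, -3.3, 4.2]
gripper_force: 55.0
[-0.32875858  0.2563061   0.08912983] [-0.30321075 -3.27430751  4.17191351]
```

Contact with the bed comes at about z 0.0395. I'll ease off slightly and slide in along the axis, watching the drag.

```bash
python3 -m crank '[{"dx":0,"dy":0,"dz":0.0007,"twist":0,"grip":-1},{"dx":-0.0003,"dy":0.005,"dz":0.0007,"twist":0,"grip":-1},{"dx":-0.0006,"dy":0.01,"dz":0.0007,"twist":0,"grip":-1},{"dx":-0.0009,"dy":0.015,"dz":0.0007,"twist":0,"grip":-1},{"dx":-0.0012,"dy":0.02,"dz":0.0007,"twist":0,"grip":-1}]'|grep -E 'pos|force|rot'
python3 -m crank '[{"dx":-0.0003,"dy":0.004,"dz":0,"twist":0,"grip":-1},{"dx":-0.0005,"dy":0.008,"dz":0,"twist":0,"grip":-1},{"dx":-0.0007,"dy":0.012,"dz":0,"twist":0,"grip":-1},{"dx":-0.0009,"dy":0.015,"dz":0,"twist":0,"grip":-1},{"dx":-0.0009,"dy":0.015,"dz":0,"twist":0,"grip":-1}]'|grep -E 'pos|force|rot'
```

```text
eef_pos: [0.603, 0.0262, 0.0389]
ee_rot: [-3.141, -0.0, -1.511]
force: [-0.5, -3.5, 6.4]
gripper_force: 55.0
eef_pos: [0.6023, 0.0417, 0.0391]
ee_rot: [-3.141, -0.0, -1.51]
force: [-0.0, -1.5, 7.5]
gripper_force: 55.0
```

```bash
python3 -m crank '[{"dx":-0.0001,"dy":0.001,"dz":0.0005,"twist":0,"grip":-1},{"dx":-0.0002,"dy":0.003,"dz":0.0005,"twist":0,"grip":-1},{"dx":-0.0003,"dy":0.005,"dz":0.0005,"twist":0,"grip":-1},{"dx":-0.0003,"dy":0.005,"dz":0.0005,"twist":0,"grip":-1},{"dx":-0.0003,"dy":0.005,"dz":0.0005,"twist":0,"grip":-1}]'|grep -E 'pos|force|rot'
python3 -m crank '[{"dx":-0.0001,"dy":0.002,"dz":0,"twist":0,"grip":-1},{"dx":-0.0002,"dy":0.004,"dz":0,"twist":0,"grip":-1},{"dx":-0.0003,"dy":0.005,"dz":0,"twist":0,"grip":-1},{"dx":-0.0003,"dy":0.005,"dz":0,"twist":0,"grip":-1},{"dx":-0.0003,"dy":0.005,"dz":0,"twist":0,"grip":-1}]'|grep -E 'pos|force|rot'
```

```text
eef_pos: [0.6017, 0.0457, 0.0395]
ee_rot: [-3.141, -0.001, -1.511]
force: [-0.2, -6.1, 7.0]
gripper_force: 55.0
eef_pos: [0.6013, 0.0501, 0.0396]
ee_rot: [3.141, -0.001, -1.511]
force: [-0.1, -8.2, 8.0]
gripper_force: 55.0
```

```bash
python3 -m crank '[{"dx":0,"dy":0,"dz":0.0008,"twist":0,"grip":-1},{"dx":0,"dy":0,"dz":0.0008,"twist":0,"grip":-1},{"dx":-0.0001,"dy":0.002,"dz":0.0008,"twist":0,"grip":-1},{"dx":-0.0001,"dy":0.002,"dz":0.0008,"twist":0,"grip":-1},{"dx":-0.0001,"dy":0.002,"dz":0.0008,"twist":0,"grip":-1}]'|grep -E 'pos|force|rot'
python3 -m crank '[{"dx":0,"dy":0.001,"dz":0,"twist":0,"grip":-1},{"dx":-0.0001,"dy":0.002,"dz":0,"twist":0,"grip":-1},{"dx":-0.0002,"dy":0.003,"dz":0,"twist":0,"grip":-1},{"dx":-0.0003,"dy":0.005,"dz":0,"twist":0,"grip":-1},{"dx":-0.0003,"dy":0.005,"dz":0,"twist":0,"grip":-1}]'|grep -E 'pos|force|rot'
```

```text
eef_pos: [0.6007, 0.0524, 0.0398]
ee_rot: [3.141, -0.001, -1.511]
force: [-0.7, -6.9, 4.3]
gripper_force: 55.0
eef_pos: [0.6002, 0.0571, 0.0397]
ee_rot: [3.14, -0.002, -1.511]
force: [1.1, -7.0, 5.5]
gripper_force: 55.0
```

```bash
python3 -m crank '[{"dx":-0.0001,"dy":0.0015,"dz":0,"twist":0,"grip":-1},{"dx":-0.0002,"dy":0.003,"dz":0,"twist":0,"grip":-1},{"dx":-0.0003,"dy":0.0045,"dz":0,"twist":0,"grip":-1},{"dx":-0.0003,"dy":0.0055,"dz":0,"twist":0,"grip":-1},{"dx":-0.0003,"dy":0.0055,"dz":0,"twist":0,"grip":-1}]'|grep -E 'pos|force|rot'
python3 - <<'E'
from h import *
a=cv2.imread('pics/s4.png'); b=save('side','s5.png')[:,:,::-1]
s=arm.get_state();print(s['eef_pos'],s['force'],s['moment'])
# brass mask centroid shift
for n,i in(('before',a),('now',b)):
    h=cv2.cvtColor(i,cv2.COLOR_BGR2HSV)[228:260,245:265]; m=cv2.inRange(h,(12,110,90),(25,255,255)); print(n,m.sum()/255,np.argwhere(m)[:,::-1].mean(0) if m.any() else 0)
    g=cv2.cvtColor(i,cv2.COLOR_BGR2GRAY).astype(np.float32)
E
```

```text
eef_pos: [0.5998, 0.0621, 0.0398]
ee_rot: [3.14, -0.002, -1.511]
force: [-0.1, -9.7, 4.9]
gripper_force: 55.0
[0.59980021 0.06206059 0.03979097] [  0.37137531 -10.04626311   5.60034654] [-3.41235532 -0.21796895 -0.03067338]
before 38.0 [ 9.10526316 13.73684211]
now 37.0 [ 8.86486486 13.18918919]
```

Brass edge has risen 0.55 px (about 1.5 mm), and 10 N of drag, less bed friction, gives about 1.4 mm. I'll go 5 mm further for about 2 mm, then hold still.

```bash
python3 -m crank '[{"dx":-0.0001,"dy":0.0015,"dz":0,"twist":0,"grip":-1},{"dx":-0.0002,"dy":0.003,"dz":0,"twist":0,"grip":-1},{"dx":-0.0003,"dy":0.0045,"dz":0,"twist":0,"grip":-1},{"dx":-0.0003,"dy":0.005,"dz":0,"twist":0,"grip":-1},{"dx":-0.0003,"dy":0.005,"dz":0,"twist":0,"grip":-1}]'|grep -E 'pos|force|rot'
python3 -m crank '[{"dx":0,"dy":0,"dz":0,"twist":0,"grip":-1},{"dx":0,"dy":0,"dz":0,"twist":0,"grip":-1},{"dx":0,"dy":0,"dz":0,"twist":0,"grip":-1},{"dx":0,"dy":0,"dz":0,"twist":0,"grip":-1},{"dx":0,"dy":0,"dz":0,"twist":0,"grip":-1}]'
python3 - <<'E'
from h import *
a=cv2.imread('pics/s4.png'); b=save('side','s6.png')[:,:,::-1]
p=np.array([.596,.1455,.04]);print('px/mm',w2px('side',p+[0,0,.001])-w2px('side',p))
for n,i in(('before',a),('now',b)):
    h=cv2.cvtColor(i,cv2.COLOR_BGR2HSV)[228:260,245:265]; m=cv2.inRange(h,(12,110,90),(25,255,255)); print(n,m.sum()/255,np.argwhere(m)[:,::-1].mean(0))
cv2.imwrite('pics/s6c.png',cv2.resize(b[170:285,190:345],None,fx=5,fy=5,interpolation=cv2.INTER_CUBIC))
E
```

```text
eef_pos: [0.5994, 0.0666, 0.0398]
ee_rot: [3.139, -0.003, -1.511]
force: [-0.2, -11.9, 6.7]
gripper_force: 55.0
t: 17.07
eef_pos: [0.5994, 0.0667, 0.0398]
ee_rot: [3.139, -0.002, -1.511]
force: [0.2, -11.6, 5.5]
width: 0.0179
gripper_force: 55.0
px/mm [-0.05527962 -0.27081033]
before 38.0 [ 9.10526316 13.73684211]
now 38.0 [ 8.89473684 13.07894737]
```

View pics/s6c.png

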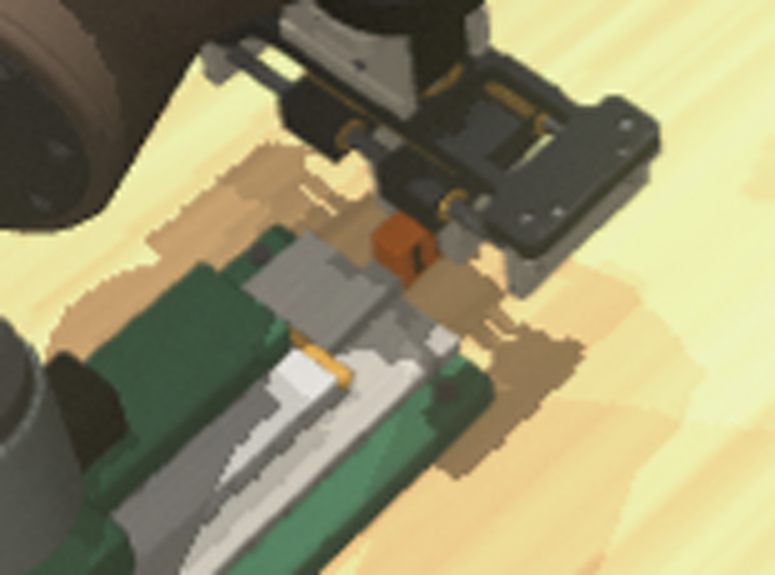

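The blade lies straight and flat under the brass edge (crop 320,358), with its handle in the fingers at (405,245). The brass has risen about 2.4 mm and the drag is 11.6 N and steady, so the fit is snug. Handing in.

```bash
python3 -c "
from station import arm
print(arm.job_done())"
```

```text
the job is handed in; nothing more can be done
None
```

I pressed red, yellow and blue in that order, each fully down. The blade is held still under the shoe with about 2 mm of lift (estimated from the camera and the 11.6 N drag), and the job is handed in; no verdict came back.

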